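# Turn a keyed filter holder until it drops into its seat

### The arm

A 6-joint arm with a two-finger parallel gripper is mounted at the origin on a cart in front of the work surface, level with it; the furniture and walls round the work are solid. World frame = base frame: x ahead of the robot, y to its left, z up, the work surface at z = 0. Lengths are in m, angles in degrees, forces in N, time in s.
With the tool pointing down it reaches from about 0.15 to 0.775 m from the base axis. Payload 6.1 kg.
Tool frame: the origin (TCP) lies at the very end of the fingers, on their centre line; the grasp point (between the pads) lies 19 mm behind it (env.grip_point_offset is the distance from the TCP to the grasp point, in m); y points along the fingers, z is the direction in which the jaws open and shut, and the axes are right-handed (so a half turn about y gives the same grasp; the last joint's range is limited). The gripper opens to 85 mm and grips with 20 to 120 N. Pads are 22 mm wide; open, the fingers measure 114 mm over their backs; the gripper's body (76 mm by 85 mm) begins 54 mm behind the grasp point. The pads swing forward as they close: fully open they stand 13 mm farther back than shut.
Start: joints at [-68.125, 7.208, -2.269, 80.523, 0, 90], TCP at [0.196, -0.487, 0.231] pointing down, gripper open.
Joint ranges: [-155.77, 155.77], [-54.66, 111.73], [-72.52, 77.12], [-102.08, 115.82], [-83.92, 84.16], [-180, 180]. Speed limits (degrees/s): [136.94, 136.94, 172.46, 180, 180, 180].

### API

Orientations are given as [roll, pitch, yaw] about the fixed x, y, z axes, in that order (R = Rz(yaw) Ry(pitch) Rx(roll)).
In Python, from rig import env gives the robot as it stands.
- The arm moves only by the tool send_rows, never from a script. Its argument "deltas" is a list of rows, each an object with "travel": the shift along the tool's x, y, z in mm, a list of three; "delta_rot": the turn, a rotation vector about the tool's x, y, z in degrees, a list of three; "hand": the closure, from 0 (fully open) to 1 (shut). In form: [{"travel": [tx, ty, tz], "delta_rot": [wx, wy, wz], "hand": hand}, ...]. A call has 1 to 12 rows; each row shifts and turns the commanded pose from where the row before left it, along the tool's axes as they then stand; what a row does not reach is not made up. A row lasts 1/12 s, in which the tool goes at most 41.7 mm and 7.16 degrees, less where a joint would pass 70% of its speed; a pose out of reach is approached as far as the arm can. A call is refused whole if a number of a shift passes 41.7 or a number of a turn 7.16, either way. A call with a gripper value outside its range is refused whole. The fingers move at their own pace and stop on an object; "squeeze" is the grip in N (left out, the last holds). Time passes only in rows, so rows that do not move let the fingers close. It gives the time, the measured TCP pose, the force and the opening at its end, in the units of the state.
- env.get_state(): the state, without advancing time (a new reading comes with each control period).
- env.grab_frame(name): name is "scene" or "side" or "wrist"; returns a dict with "img" (420x560x3 uint8, red, green, blue), "depth" (420x560 float32, m along the optical axis (not along the pixel's ray), 0 where there is no reading), "intrinsics" (3x3 intrinsics, pixels), "D" ([k1, k2, p1, p2, k3] as OpenCV has them; the pictures are not rectified), "cam_to_world" (4x4, takes a point from camera to world coordinates). Camera axes: x right, y up, looking along -z (the intrinsics and any distortion apply to the point x, -y, -z); pixel columns grow to the right and rows downward; lengths in m; the calibration is good to about 2 mm. A picture is of the moment at which its call begins.
- env.hand_in(): hands the job in, once; it reports no verdict.
The state is a dict: "time_s": time; "joint_positions": joint angles; "joint_vel": joint speeds; "joint_efforts": joint torques, N m; "tcp_pos": TCP position; "tool_rot": TCP orientation; "contact_force": force on the tool from outside, world axes, zero at the start; "moment": the same for the moment, N m; "gripper_width": opening from 0.0 (shut) to 1.0 (fully open).
Only numpy, scipy, OpenCV 4.12 (cv2) and the standard library are available. Lean on these libraries where they do the work, as an engineer would, in place of code of your own. Each camera call takes 0.05 s, during which the arm holds its last target. There are 200 camera calls.

### The job

Take the amber (orange) filter holder by its grip bar and set it down gently into the round keyed seat with its two lugs resting on the raised rim, well off the notches (about 30 degrees or more). Then turn it under light pressure until the lugs drop into the notches, and leave it released, level and fully home. Leave the blue holder where it stands.

Things in the scene. Friction and masses are not known exactly. Their poses are not given: they have to be found in the camera images.
- amber_holder: The holder to seat, lugs and bar orange: black disc 50 mm wide, 20 thick, foot tapered (34 mm wide below, 50 from 10 mm up), amber filter on top; two lugs on +x and -x, 10 mm wide, reaching 38 mm out, 12 to 20 mm up; grip bar along the lug line, 40 mm (x) by 12 (y), 20 to 56 mm up. 0.14 kg. Origin: centre of underside, z up; half-turn symmetric. Stands on the bench.
- blue_holder: To be left alone, lugs and bar blue: black disc 50 mm wide, 20 thick, foot tapered (34 mm wide below, 50 from 10 mm up), blue filter on top; two lugs on +x and -x, 10 mm wide, reaching 38 mm out, 12 to 20 mm up; grip bar along the lug line, 40 mm (x) by 12 (y), 20 to 56 mm up. 0.14 kg. Origin: centre of underside, z up; half-turn symmetric. Stands on the bench.
- seat: Fixed keyed seat: dark plate 116 x 116 x 8 mm with a metal ring, bore 56 mm, outside 92 mm, rim 30 mm above the bench. Two notches in the rim, on the seat's +x and -x, open outward, about 20 mm wide at the bore and wider outward, 12 mm deep. Origin: centre of the plate's underside, on the bench; z up.
- rim (a point): Centre of the seat's bore at rim height, 30 mm above the bench; x along the notches. With lugs on the rim (over 15 degrees off the notches) a holder's underside is 18 mm above the bench, its foot centred in the bore (3 mm play). Within about 10 degrees of the notches it drops 10 mm to the bore's floor: underside 8 mm above the bench, bar 28 to 64 mm.
There are look-alikes about, which are no part of the job. What is shaped like the amber_holder but green or turquoise is not meant.

How it is judged (in metres and radians):
On the way:
1. the amber holder rests in the seat with its lugs on the rim, at least 15 degrees off the notches, within 12 mm of the centre and upright within 10 degrees (horizontal distance between amber_holder and seat below 0.012 m and z of amber_holder in the frame of seat between 0.014 and 0.023 m and angle between the x axis of amber_holder and the x axis of seat, either way round above 0.26 rad and angle between amber_holder's own z axis and vertical below 0.175 rad and contact force between amber_holder and seat above 0.2 N), for 0.2 s.
At the end, for the whole second after the job is handed in: The amber holder lies released and at rest, fully home in the seat: its underside within 3.5 mm of the bore's floor, within 12 mm of the seat's centre, lugs along the notches within 20 degrees, level within 10 degrees (horizontal distance between amber_holder and seat below 0.012 m and z of amber_holder in the frame of seat between 0.005 and 0.0115 m and angle between the x axis of amber_holder and the x axis of seat, either way round below 0.35 rad and angle between amber_holder's own z axis and vertical below 0.175 rad and linear speed of amber_holder below 0.02 m/s and angular speed of amber_holder below 0.2 rad/s); the robot touches nothing.
It fails at once if the blue holder is moved more than 20 mm or tipped over (distance of blue_holder from where it was at the start of the episode above 0.02 m or angle between blue_holder's own z axis and vertical above 0.5 rad).
It fails at once if the amber holder is forced against the seat (more than 100 N between them) (contact force between amber_holder and seat above 100 N).
It fails at once if the amber holder is dropped or slammed onto the seat's rim (moving faster than 0.5 m/s over it, a fall of several centimetres) (horizontal distance between amber_holder and seat below 0.03 m and z of amber_holder in the frame of seat between 0.017 and 0.09 m and linear speed of amber_holder above 0.5 m/s).
It also fails if it takes over 38 s, if anything falls off the work surface, if the arm or the gripper's body presses on something with over 40 N, if the wrist force passes 120 N, or if a joint passes its speed limit or range.

## Working session

There is one attempt and no reset: what is moved stays moved. The work goes in short steps, Python scripts to look and compute and a tool call to move; the robot and the scene stay as the last step left them, time stands still between calls to the robot, and variables do not carry over. Pictures are saved under pics/ and viewed, about 8 in all and at most 12, crops included, and the job is handed in when it is done.

Besides the shell and the picture viewer there is one more tool, called after "Request:" in YAML: its name, and indented under it one key for each argument. send_rows: Moves the arm, as the interface text tells. Its arguments: {"type":"object","properties":{"deltas":{"type":"array","items":{"type":"object","properties":{"travel":{"type":"array","items":{"type":"number"}},"delta_rot":{"type":"array","items":{"type":"number"}},"hand":{"type":"number"}}}},"squeeze":{"type":"number"}},"required":["deltas"]}

```bash
mkdir -p pics; cat > h.py <<'E'
import numpy as np, cv2
from rig import env
def grab(n):
    f=env.grab_frame(n); np.savez('f_%s.npz'%n,**f); return f
def save(f,name): cv2.imwrite('pics/'+name,cv2.cvtColor(f['img'],cv2.COLOR_RGB2BGR))
def rays(f,px):
    px=np.asarray(px,float).reshape(-1,1,2)
    u=cv2.undistortPoints(px,np.array(f['intrinsics']),np.array(f['D'])).reshape(-1,2)
    T=np.array(f['cam_to_world']); d=np.c_[u[:,0],-u[:,1],-np.ones(len(u))]
    return T[:3,3],d@T[:3,:3].T
def plane(f,px,z):
    o,d=rays(f,px); return o+d*((z-o[2])/d[:,2:])
def pts(f,mask):
    ys,xs=np.nonzero(mask&(f['depth']>0)); o,d=rays(f,np.c_[xs,ys]); return o+d*f['depth'][ys,xs][:,None]
E
python3 - <<'E'
from h import *
print(env.get_state(), env.grip_point_offset)
ims=[grab(n) for n in('scene','side','wrist')]
for n,f in zip(('scene','side','wrist'),ims): print(n,np.round(f['cam_to_world'],3).tolist())
a=[cv2.resize(f['img'],(400,300)) for f in ims[1:]]
save(ims[0],'1.png'); save({'img':np.hstack(a)},'2.png')
E
```

```text
{'time_s': 0.0, 'joint_positions': array([-6.81232179e+01,  7.24031345e+00, -2.32605396e+00,  8.05245174e+01,
        6.26025237e-04,  8.99995505e+01]), 'joint_vel': array([ 0.00241702,  0.01519001, -0.08264314, -0.01900163, -0.03485356,
        0.03979948]), 'joint_efforts': array([-1.23880796e-03, -4.35914540e+01,  3.52923059e+01,  1.71718583e-02,
       -1.71687516e-04,  9.65968809e-06]), 'tcp_pos': array([ 0.19547046, -0.48680933,  0.23054004]), 'tool_rot': array([-9.00908848e+01,  6.26737470e-04, -1.58122769e+02]), 'contact_force': array([0.23535521, 1.00330855, 0.63619771]), 'moment': array([ 0.05719659, -0.02129443,  0.01025005]), 'gripper_width': 0.998882374749945} 0.0187
scene [[-0.898, 0.307, -0.316, 0.089], [-0.441, -0.621, 0.648, 0.863], [0.003, 0.721, 0.693, 0.899], [0.0, 0.0, 0.0, 1.0]]
side [[0.999, 0.033, -0.029, 0.466], [-0.043, 0.634, -0.772, -0.642], [-0.007, 0.772, 0.635, 0.639], [0.0, 0.0, 0.0, 1.0]]
wrist [[0.373, 0.886, 0.277, 0.266], [-0.928, 0.357, 0.109, -0.458], [-0.002, -0.298, 0.955, 0.373], [0.0, 0.0, 0.0, 1.0]]
```

View pics/1.png

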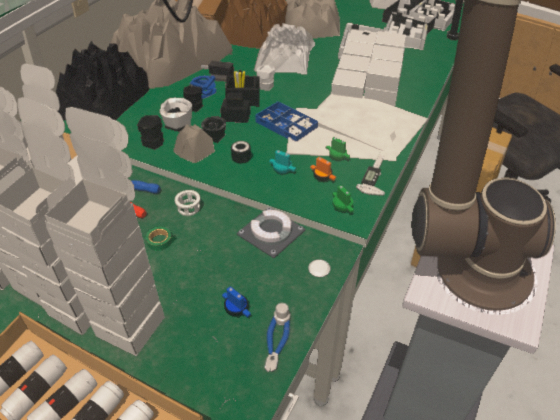

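View pics/2.png

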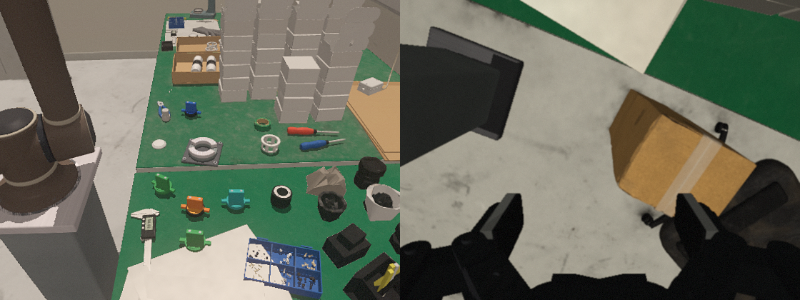

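Candidates in the scene view: orange (323,169), turquoise (282,161), green (338,148) and green (343,200). Only the orange one has orange lugs and bar. The blue holder is at (236,300) and the seat at (271,228). Next I measure these and enlarge a crop.

```bash
cat > m.py <<'E'
from h import *
F={n:dict(np.load('f_%s.npz'%n)) for n in('scene','side')}
def omask(f):
    h=cv2.cvtColor(f['img'],cv2.COLOR_RGB2HSV); return (h[...,0]>6)&(h[...,0]<18)&(h[...,1]>190)&(h[...,2]>110)
E
python3 - <<'E'
from m import *
box={'scene':(slice(140,195),slice(295,350)),'side':(slice(262,312),slice(245,305))}
for n,f in F.items():
    m=np.zeros((420,560),bool); m[box[n]]=omask(f)[box[n]]
    P=pts(f,m); print(n,m.sum(),'z pct',np.percentile(P[:,2],[1,10,50,90,99]).round(4))
    for lo,hi,nm in((.053,.062,'bartop'),(.017,.0235,'lugtop')):
        q=P[(P[:,2]>lo)&(P[:,2]<hi)]
        if len(q)<5: print(nm,len(q));continue
        (c,s,a)=cv2.minAreaRect((q[:,:2]*1000).astype(np.float32)); w=np.linalg.svd(q[:,:2]-q[:,:2].mean(0))[2][0]
        print(nm,len(q),np.round(c,1),np.round(s,1),round(a,1),'pca',np.degrees(np.arctan2(w[1],w[0])).round(1))
    # seat ring
    sb=(slice(195,260),slice(230,310)) if n=='scene' else (slice(180,240),slice(245,320))
    m=np.zeros((420,560),bool); m[sb]=True
    P=pts(f,m); q=P[(P[:,2]>.027)&(P[:,2]<.034)]
    print('rim',len(q),cv2.minEnclosingCircle((q[:,:2]*1000).astype(np.float32)))
    c=np.array(cv2.minEnclosingCircle(q[:,:2].astype(np.float32))[0]);d=q[:,:2]-c;a=np.degrees(np.arctan2(d[:,1],d[:,0]))
    print(np.histogram(a,bins=np.arange(-180,181,10))[0])
    print('bench z', np.median(P[P[:,2]<.006][:,2]))
a=F['scene']['img'][135:265,220:370]; b=F['side']['img'][170:350,200:360]
a=cv2.resize(a,(450,390),interpolation=cv2.INTER_CUBIC);b=cv2.resize(b,(347,390),interpolation=cv2.INTER_CUBIC)
save({'img':np.hstack([a,b])},'3.png')
E
```

```text
scene 184 z pct [0.0176 0.0203 0.0267 0.0557 0.0593]
bartop 30 [ 460.5 -124.4] [12.2 30.1] 71.7 pca 167.0
lugtop 59 [ 461.1 -122.1] [28.7 71.3] 87.5 pca 171.2
rim 477 ((492.6203918457031, 110.0816879272461), 48.31229019165039)
[ 4 20 14 16 13 21 13 18 17 16 17 14 20 15  9  0  0  0  4 12 13 14 17 22
 15 18 19 20 23 20 22 24  7  0  0  0]
bench z 0.0009725480204315629
side 41 z pct [0.0127 0.0176 0.0324 0.0486 0.0515]
bartop 0
lugtop 10 [ 460.8 -143. ] [11.1 29.1] 78.6 pca -8.8
rim 308 ((489.0418701171875, 106.53974914550781), 47.272071838378906)
[ 0 10 11 11 12 14 11 12 13 12 13 15 12 11  7  0  0  0  4  8 13  7 10 11
 13 12 11 12 10  9  8 13  3  0  0  0]
bench z -0.0022751338662508336
```

View pics/3.png

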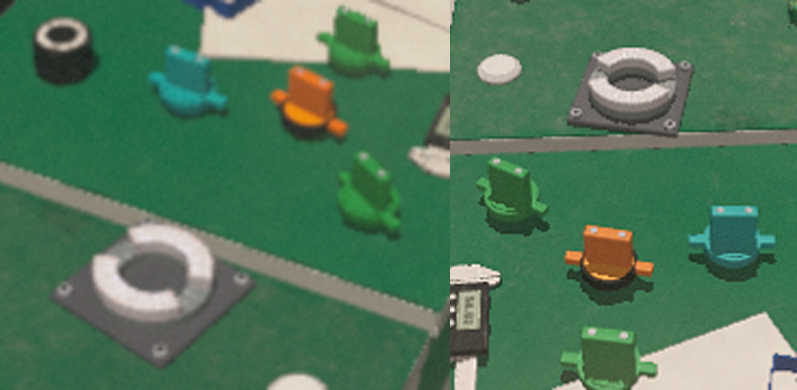

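Confirmed: the orange holder with the black disc is the one meant. It is at about (0.460, -0.124) with its lugs at about -9°. The seat is at about (0.491, 0.108) with its notch axis at about -15°. I'll move over the holder now.

Request:
send_rows:
  deltas:
    - {"travel": [-31.8,0,-19.8],"delta_rot": [0,0,0],"hand": 0}
    - {"travel": [-31.8,0,-19.8],"delta_rot": [0,0,0],"hand": 0}
    - {"travel": [-31.8,0,-19.8],"delta_rot": [0,0,0],"hand": 0}
    - {"travel": [-31.8,0,-19.8],"delta_rot": [0,0,0],"hand": 0}
    - {"travel": [-31.8,0,-19.8],"delta_rot": [0,0,0],"hand": 0}
    - {"travel": [-31.8,0,-19.8],"delta_rot": [0,0,0],"hand": 0}
    - {"travel": [-31.8,0,-19.8],"delta_rot": [0,0,0],"hand": 0}
    - {"travel": [-31.8,0,-19.8],"delta_rot": [0,0,0],"hand": 0}
    - {"travel": [-31.8,0,-19.8],"delta_rot": [0,0,0],"hand": 0}
    - {"travel": [-31.8,0,-19.8],"delta_rot": [0,0,0],"hand": 0}
    - {"travel": [-31.8,0,-19.8],"delta_rot": [0,0,0],"hand": 0}
    - {"travel": [-31.8,0,-19.8],"delta_rot": [0,0,0],"hand": 0}

```text
time_s: 1.15
tcp_pos: [0.4618, -0.1227, 0.2312]
tool_rot: [-90.0, -0.0, -158.1]
contact_force: [1.2, -1.3, -0.5]
gripper_width: 1.001
```

```bash
python3 - <<'E'
from m import *
s=env.get_state(); print(s['time_s'],s['joint_positions'].round(1),s['tcp_pos'].round(4),s['tool_rot'].round(1))
for n in('wrist','scene','side'):
    f=grab(n)
    if n=='wrist': save(f,'4.png')
    if n=='wrist':
        m=omask(f); P=pts(f,m); ok=np.hypot(P[:,0]-.46,P[:,1]+.124)<.06; P=P[ok]; print(m.sum(),len(P))
        for lo,hi,nm in((.053,.062,'bartop'),(.0165,.0245,'lugtop')):
            q=P[(P[:,2]>lo)&(P[:,2]<hi)]
            if len(q)<9: continue
            (c,sz,a)=cv2.minAreaRect((q[:,:2]*1000).astype(np.float32)); w=np.linalg.svd(q[:,:2]-q[:,:2].mean(0))[2][0]
            print(nm,len(q),np.round(c,1),np.round(sz,1),round(a,1),'pca',np.degrees(np.arctan2(w[1],w[0])).round(1),q[:,2].mean())
E
```

```text
1.15 [-14.9   2.1  -7.9  80.   -0.  143.2] [ 0.4618 -0.1227  0.2312] [ -90.    -0.  -158.1]
993 990
bartop 236 [ 460.6 -129.4] [11.9 39.9] 75.2 pca 159.9 0.05599456498445063
lugtop 556 [ 462.2 -127.3] [64.8 43.6] 16.0 pca 164.6 0.020996998062989082
```

View pics/4.png

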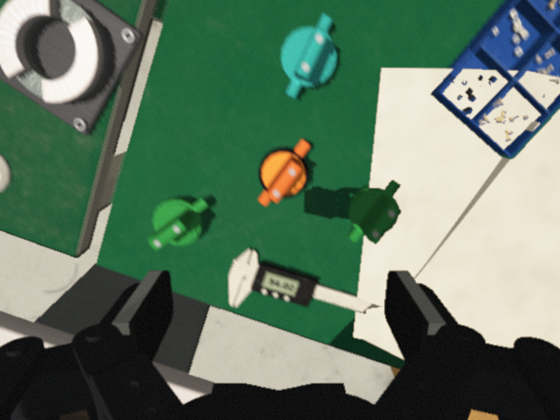

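The wrist view shows the orange holder at (284,174) with greens at (178,222) and (375,212), and the seat at top left. yaw = j1 - j6, so the tool should turn by about +143°, which takes j6 to 0. First I refine the lug line and check the neighbours' clearance.

```bash
python3 - <<'E'
from m import *
f=dict(np.load('f_wrist.npz')); P=pts(f,omask(f)); c=np.array([.4606,-.1294])
q=P[(P[:,2]>.016)&(P[:,2]<.025)][:,:2]; d=q-c
u=np.array([np.cos(np.radians(-14)),np.sin(np.radians(-14))])
t=d@u; A=q[(t>.0285)&(t<.042)]; B=q[(t<-.0285)&(t>-.042)]
print(len(A),len(B),t.min(),t.max())
a,b=A.mean(0),B.mean(0); print(a,b,(a+b)/2,np.degrees(np.arctan2(*(a-b)[::-1])))
h=cv2.cvtColor(f['img'],cv2.COLOR_RGB2HSV); g=(h[...,0]>50)&(h[...,0]<95)&(h[...,1]>100)
G=pts(f,g); G=G[(G[:,2]>.045)&(G[:,2]<.07)]
from scipy.cluster.hierarchy import fcluster,linkage
l=fcluster(linkage(G,'single'),.015)if 0 else fcluster(linkage(G[:,:2],'single'),.015,'distance')
for k in set(l):
    if (l==k).sum()>20: print('neighbour',G[l==k].mean(0).round(3))
P=pts(f,np.ones((420,560),bool)); q=P[(P[:,2]>.026)&(P[:,2]<.035)&(np.hypot(P[:,0]-.491,P[:,1]-.108)<.055)]
print('rim',len(q),q.min(0),q.max(0))
E
```

```text
42 27 -0.036063322013981214 0.03806185479348832
[ 0.49287951 -0.1377382 ] [ 0.42901733 -0.11976755] [ 0.46094842 -0.12875288] -15.716462348912358
neighbour [ 0.568 -0.11   0.056]
neighbour [ 0.461 -0.227  0.054]
neighbour [ 0.375 -0.048  0.055]
rim 4274 [0.44479052 0.06306705 0.02602344] [0.53081072 0.15544934 0.03264611]
```

Request:
send_rows:
  deltas:
    - {"travel": [0,0,0],"delta_rot": [0,-7.15,0],"hand": 0.4}
    - {"travel": [0,0,0],"delta_rot": [0,-7.15,0],"hand": 0.4}
    - {"travel": [0,0,0],"delta_rot": [0,-7.15,0],"hand": 0.4}
    - {"travel": [0,0,0],"delta_rot": [0,-7.15,0],"hand": 0.4}
    - {"travel": [0,0,0],"delta_rot": [0,-7.15,0],"hand": 0.4}
    - {"travel": [0,0,0],"delta_rot": [0,-7.15,0],"hand": 0.4}
    - {"travel": [0,0,0],"delta_rot": [0,-7.15,0],"hand": 0.4}
    - {"travel": [0,0,0],"delta_rot": [0,-7.15,0],"hand": 0.4}
    - {"travel": [0,0,0],"delta_rot": [0,-7.15,0],"hand": 0.4}
    - {"travel": [0,0,0],"delta_rot": [0,-7.15,0],"hand": 0.4}

```text
time_s: 2.13
tcp_pos: [0.4604, -0.1256, 0.2312]
tool_rot: [-90.0, -0.0, -86.4]
contact_force: [0.7, -0.7, -0.3]
gripper_width: 0.602
```

Request:
send_rows:
  deltas:
    - {"travel": [0,0,0],"delta_rot": [0,-7.15,0],"hand": 0.4}
    - {"travel": [0,0,0],"delta_rot": [0,-7.15,0],"hand": 0.4}
    - {"travel": [0,0,0],"delta_rot": [0,-7.15,0],"hand": 0.4}
    - {"travel": [0,0,0],"delta_rot": [0,-7.15,0],"hand": 0.4}
    - {"travel": [0,0,0],"delta_rot": [0,-7.15,0],"hand": 0.4}
    - {"travel": [0,0,0],"delta_rot": [0,-7.15,0],"hand": 0.4}
    - {"travel": [0,0,0],"delta_rot": [0,-7.15,0],"hand": 0.4}
    - {"travel": [0,0,0],"delta_rot": [0,-7.15,0],"hand": 0.4}
    - {"travel": [0,0,0],"delta_rot": [0,-7.15,0],"hand": 0.4}
    - {"travel": [0,0,0],"delta_rot": [0,-7.15,0],"hand": 0.4}

```text
time_s: 2.97
tcp_pos: [0.4604, -0.1256, 0.2311]
tool_rot: [-90.0, 0.0, -14.9]
contact_force: [0.0, -0.6, -0.2]
gripper_width: 0.598
```

```bash
cat >> m.py <<'E'
def amber(f,c,ang,z0=0.0):
    P=pts(f,omask(f)); c=np.array(c)
    P=P[np.hypot(*(P[:,:2]-c).T)<.05]
    q=P[(P[:,2]>z0+.053)&(P[:,2]<z0+.061)]
    if len(q)>20: print('bar',len(q),[np.round(v,1) for v in cv2.minAreaRect((q[:,:2]*1000).astype(np.float32))],q[:,2].mean().round(4))
    q=P[(P[:,2]>z0+.016)&(P[:,2]<z0+.025)][:,:2]
    u=np.array([np.cos(np.radians(ang)),np.sin(np.radians(ang))]); t=(q-c)@u
    A=q[t>.0285];B=q[t<-.0285]
    if len(A)>5 and len(B)>5:
        a,b=A.mean(0),B.mean(0); print('lugs',len(A),len(B),((a+b)/2).round(4),np.degrees(np.arctan2(*(a-b)[::-1])).round(1))
E
python3 - <<'E'
from m import *
f=grab('wrist'); amber(f,[.461,-.129],-15)
P=pts(f,np.ones((420,560),bool)); q=P[(P[:,2]>.026)&(P[:,2]<.035)&(np.hypot(P[:,0]-.491,P[:,1]-.108)<.055)]
print('rim',len(q), q.min(0) if len(q) else '',q.max(0) if len(q) else '')
E
```

```text
bar 123 [array([ 460.8, -128.8]), array([11.7, 39.7]), np.float64(75.3)] 0.0553
lugs 7 18 [ 0.4589 -0.1318] -14.7
rim 3170 [0.44486385 0.06314853 0.02600557] [0.53509266 0.1443143  0.03261682]
```

Request:
send_rows:
  deltas:
    - {"travel": [1.3,25,-3.2],"delta_rot": [0,0,0],"hand": 0.5}
    - {"travel": [0,30,0],"delta_rot": [0,0,0],"hand": 0.5}
    - {"travel": [0,30,0],"delta_rot": [0,0,0],"hand": 0.5}
    - {"travel": [0,30,0],"delta_rot": [0,0,0],"hand": 0.5}
    - {"travel": [0,30,0],"delta_rot": [0,0,0],"hand": 0.5}
    - {"travel": [0,25,0],"delta_rot": [0,0,0],"hand": 0.5}
    - {"travel": [0,15,0],"delta_rot": [0,0,0],"hand": 0.5}
    - {"travel": [0,12,0],"delta_rot": [0,0,0],"hand": 0.5}
    - {"travel": [0,8,0],"delta_rot": [0,0,0],"hand": 0.5}
    - {"travel": [0,0,0],"delta_rot": [0,0,0],"hand": 0.5}

```text
time_s: 3.85
tcp_pos: [0.4601, -0.1283, 0.0247]
tool_rot: [-90.0, 0.2, -15.3]
contact_force: [-0.7, 0.3, 0.0]
gripper_width: 0.497
```

Request:
send_rows:
  deltas:
    - {"travel": [0,0,0],"hand": 1,"delta_rot": [0,0,0]}
    - {"travel": [0,0,0],"hand": 1,"delta_rot": [0,0,0]}
    - {"travel": [0,0,0],"hand": 1,"delta_rot": [0,0,0]}
    - {"travel": [0,0,0],"hand": 1,"delta_rot": [0,0,0]}
    - {"travel": [0,0,0],"hand": 1,"delta_rot": [0,0,0]}
    - {"travel": [0,0,0],"hand": 1,"delta_rot": [0,0,0]}
    - {"travel": [0,0,0],"hand": 1,"delta_rot": [0,0,0]}
    - {"travel": [0,0,0],"hand": 1,"delta_rot": [0,0,0]}
    - {"travel": [0,0,0],"hand": 1,"delta_rot": [0,0,0]}
    - {"travel": [0,0,0],"hand": 1,"delta_rot": [0,0,0]}
  squeeze: 40

```text
time_s: 4.68
tcp_pos: [0.4623, -0.1282, 0.0271]
tool_rot: [-90.0, -0.1, -15.1]
contact_force: [-0.3, -0.9, 5.4]
gripper_width: 0.132
```

Request:
send_rows:
  deltas:
    - {"travel": [0,-10,0],"hand": 1,"delta_rot": [0,0,0]}
    - {"travel": [0,-20,0],"hand": 1,"delta_rot": [0,0,0]}
    - {"travel": [0,-25,0],"hand": 1,"delta_rot": [0,0,0]}
    - {"travel": [0,-25,0],"hand": 1,"delta_rot": [0,0,0]}
    - {"travel": [0,-20,0],"hand": 1,"delta_rot": [0,0,0]}
    - {"travel": [0,0,0],"hand": 1,"delta_rot": [0,0,0]}
    - {"travel": [0,0,0],"hand": 1,"delta_rot": [0,0,0]}

```text
time_s: 5.27
tcp_pos: [0.4622, -0.128, 0.1272]
tool_rot: [-90.0, -0.1, -15.1]
contact_force: [-0.4, -0.8, -2.3]
gripper_width: 0.131
```

Request:
send_rows:
  deltas:
    - {"travel": [-3.3,0,23.5],"hand": 1,"delta_rot": [0,0,0]}
    - {"travel": [-3.3,0,23.5],"hand": 1,"delta_rot": [0,0,0]}
    - {"travel": [-3.3,0,23.5],"hand": 1,"delta_rot": [0,0,0]}
    - {"travel": [-3.3,0,23.5],"hand": 1,"delta_rot": [0,0,0]}
    - {"travel": [-3.3,0,23.5],"hand": 1,"delta_rot": [0,0,0]}
    - {"travel": [-3.3,0,23.5],"hand": 1,"delta_rot": [0,0,0]}
    - {"travel": [-3.3,0,23.5],"hand": 1,"delta_rot": [0,0,0]}
    - {"travel": [-3.3,0,23.5],"hand": 1,"delta_rot": [0,0,0]}
    - {"travel": [-3.3,0,23.5],"hand": 1,"delta_rot": [0,0,0]}
    - {"travel": [-3.3,0,23.5],"hand": 1,"delta_rot": [0,0,0]}
    - {"travel": [0,0,0],"hand": 1,"delta_rot": [0,0,0]}

```text
time_s: 6.18
tcp_pos: [0.4904, 0.1106, 0.1243]
tool_rot: [-90.0, 0.2, -14.9]
contact_force: [-0.4, -0.1, -1.5]
gripper_width: 0.134
```

Request:
send_rows:
  deltas:
    - {"travel": [0,0,0],"hand": 1,"delta_rot": [0,-7,0]}
    - {"travel": [0,0,0],"hand": 1,"delta_rot": [0,-7,0]}
    - {"travel": [0,0,0],"hand": 1,"delta_rot": [0,-7,0]}
    - {"travel": [0,0,0],"hand": 1,"delta_rot": [0,-7,0]}
    - {"travel": [0,0,0],"hand": 1,"delta_rot": [0,-7,0]}
    - {"travel": [0,0,0],"hand": 1,"delta_rot": [0,-7,0]}
    - {"travel": [0,0,0],"hand": 1,"delta_rot": [0,0,0]}
    - {"travel": [0,0,0],"hand": 1,"delta_rot": [0,0,0]}

```text
time_s: 6.85
tcp_pos: [0.4903, 0.107, 0.1251]
tool_rot: [-90.0, 0.1, 26.7]
contact_force: [-0.5, -0.6, -2.5]
gripper_width: 0.131
```

```bash
python3 - <<'E'
from m import *
s=env.get_state(); print(s['time_s'],s['joint_positions'].round(1),s['tcp_pos'].round(4),s['tool_rot'].round(1),s['contact_force'])
ims=[]
for n in('scene','side','wrist'):
    f=grab(n); P=pts(f,omask(f)); P=P[np.hypot(P[:,0]-.491,P[:,1]-.108)<.06]
    print(n,len(P),P.mean(0).round(4) if len(P) else'')
    q=P[(P[:,2]>.08)]
    if len(q): print(q.min(0).round(4),q.max(0).round(4))
    # lug points farthest from axis
    r=np.hypot(q[:,0]-.491,q[:,1]-.108); t=q[r>.029]
    if len(t)>3: 
        w=np.linalg.svd(t[:,:2]-t[:,:2].mean(0))[2][0]; print('lug',len(t),np.degrees(np.arctan2(w[1],w[0])), t.min(0).round(4),t.max(0).round(4))
    ims.append(f['img'])
a=cv2.resize(ims[0][130:280,190:350],(416,390),interpolation=cv2.INTER_CUBIC);b=cv2.resize(ims[1][110:260,215:365],(384,390),interpolation=cv2.INTER_CUBIC)
save({'img':np.hstack([a,b])},'5.png')
E
```

```text
6.85 [ 12.3   6.1 -16.9  67.1  -0.  -14.3] [0.4903 0.107  0.1251] [-90.    0.1  26.7] [-0.46079887 -0.60840855 -2.51826047]
scene 149 [0.489  0.1149 0.1252]
[0.456  0.0888 0.1119] [0.524  0.145  0.1811]
lug 35 -149.26365847892293 [0.456  0.0888 0.1125] [0.524  0.145  0.1811]
side 26 [0.4867 0.0923 0.1248]
[0.4573 0.0826 0.1122] [0.5181 0.113  0.152 ]
wrist 5239 [0.4803 0.1025 0.1376]
[0.454  0.0857 0.1099] [0.508  0.1268 0.1563]
lug 81 173.0576345952141 [0.454  0.0864 0.1127] [0.4669 0.094  0.1194]
```

View pics/5.png

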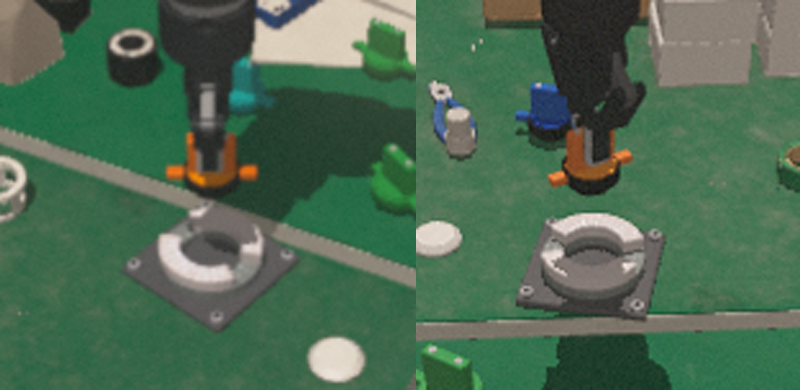

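The holder is gripped level above the seat, with its lugs about 42° off the notches. The underside should be about 27 mm below the TCP, so rim contact should come at TCP z of about 0.045.

Request:
send_rows:
  deltas:
    - {"travel": [0.7,20,1.3],"hand": 1,"delta_rot": [0,0,0]}
    - {"travel": [0,20,0],"hand": 1,"delta_rot": [0,0,0]}
    - {"travel": [0,15,0],"hand": 1,"delta_rot": [0,0,0]}
    - {"travel": [0,8,0],"hand": 1,"delta_rot": [0,0,0]}
    - {"travel": [0,5,0],"hand": 1,"delta_rot": [0,0,0]}
    - {"travel": [0,3,0],"hand": 1,"delta_rot": [0,0,0]}
    - {"travel": [0,2,0],"hand": 1,"delta_rot": [0,0,0]}
    - {"travel": [0,2,0],"hand": 1,"delta_rot": [0,0,0]}
    - {"travel": [0,0,0],"hand": 1,"delta_rot": [0,0,0]}
    - {"travel": [0,0,0],"hand": 1,"delta_rot": [0,0,0]}

```text
time_s: 7.83
tcp_pos: [0.4914, 0.1091, 0.0518]
tool_rot: [-90.0, -0.0, 26.9]
contact_force: [1.7, -0.3, -1.1]
gripper_width: 0.131
```

Request:
send_rows:
  deltas:
    - {"travel": [0,1,0],"hand": 1,"delta_rot": [0,0,0]}
    - {"travel": [0,1,0],"hand": 1,"delta_rot": [0,0,0]}
    - {"travel": [0,0,0],"hand": 1,"delta_rot": [0,0,0]}

```text
time_s: 8.08
tcp_pos: [0.4911, 0.109, 0.0493]
tool_rot: [-90.0, -0.0, 26.9]
contact_force: [0.9, -0.7, -1.0]
gripper_width: 0.136
```

Request:
send_rows:
  deltas:
    - {"travel": [0,1,0],"hand": 1,"delta_rot": [0,0,0]}
    - {"travel": [0,1,0],"hand": 1,"delta_rot": [0,0,0]}
    - {"travel": [0,0,0],"hand": 1,"delta_rot": [0,0,0]}

```text
time_s: 8.33
tcp_pos: [0.491, 0.109, 0.0471]
tool_rot: [-90.0, 0.0, 26.9]
contact_force: [-0.4, 0.3, -1.6]
gripper_width: 0.133
```

Request:
send_rows:
  deltas:
    - {"travel": [0,1,0],"hand": 1,"delta_rot": [0,0,0]}
    - {"travel": [0,1,0],"hand": 1,"delta_rot": [0,0,0]}
    - {"travel": [0,0,0],"hand": 1,"delta_rot": [0,0,0]}

```text
time_s: 8.58
tcp_pos: [0.4912, 0.109, 0.0452]
tool_rot: [-90.0, -0.0, 26.9]
contact_force: [-0.7, -0.2, -2.5]
gripper_width: 0.129
```

Request:
send_rows:
  deltas:
    - {"travel": [0,1,0],"hand": 1,"delta_rot": [0,0,0]}
    - {"travel": [0,0,0],"hand": 1,"delta_rot": [0,0,0]}
    - {"travel": [0,0,0],"hand": 1,"delta_rot": [0,0,0]}

```text
time_s: 8.83
tcp_pos: [0.4912, 0.109, 0.0451]
tool_rot: [-90.0, -0.0, 26.9]
contact_force: [-3.1, -0.7, 6.2]
gripper_width: 0.134
```

Request:
send_rows:
  deltas:
    - {"travel": [0,1,0],"hand": 1,"delta_rot": [0,0,0]}
    - {"travel": [0,0,0],"hand": 1,"delta_rot": [0,0,0]}
    - {"travel": [0,0,0],"hand": 1,"delta_rot": [0,0,0]}

```text
time_s: 9.08
tcp_pos: [0.4913, 0.109, 0.045]
tool_rot: [-90.0, -0.1, 26.9]
contact_force: [-5.8, -1.4, 13.6]
gripper_width: 0.134
```

Request:
send_rows:
  deltas:
    - {"travel": [-0.9,-0.5,0.5],"hand": 1,"delta_rot": [0,0,0]}
    - {"travel": [0,0,0],"hand": 1,"delta_rot": [0,0,0]}
    - {"travel": [0,0,0],"hand": 1,"delta_rot": [0,0,0]}
    - {"travel": [0,0,0],"hand": 1,"delta_rot": [0,0,0]}

```text
time_s: 9.42
tcp_pos: [0.4912, 0.1091, 0.0451]
tool_rot: [-90.1, -0.1, 26.9]
contact_force: [0.3, -0.7, 7.4]
gripper_width: 0.133
```

```bash
python3 - <<'E'
from m import *
ims=[grab(n) for n in('scene','side')]
for f in ims:
    P=pts(f,omask(f)); P=P[np.hypot(P[:,0]-.491,P[:,1]-.108)<.06]; r=np.hypot(P[:,0]-.491,P[:,1]-.109); t=P[r>.0285]
    print(len(P),len(t),t.round(4)[:40:4].tolist())
a,b=ims[0]['img'],ims[1]['img']
a=cv2.resize(a[180:280,220:320],(396,396),interpolation=cv2.INTER_CUBIC);b=cv2.resize(b[160:260,230:330],(396,396),interpolation=cv2.INTER_CUBIC)
save({'img':np.hstack([a,b])},'6.png')
E
```

```text
116 16 [[0.4671, 0.0881, 0.0337], [0.4643, 0.094, 0.0369], [0.5172, 0.1267, 0.0395], [0.4575, 0.0975, 0.0399]]
44 6 [[0.5213, 0.1158, 0.0334], [0.4592, 0.0859, 0.0312]]
```

View pics/6.png

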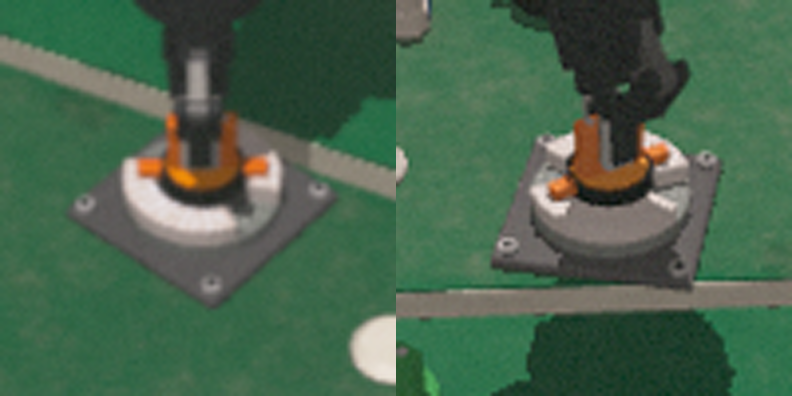

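The lugs rest on the rim: their tops measure about 38–40 mm high, clearly off the notches, with about 7 N of contact. Now I turn towards the notches.

Request:
send_rows:
  deltas:
    - {"travel": [0,0,0],"hand": 1,"delta_rot": [0,4,0]}
    - {"travel": [0,0,0],"hand": 1,"delta_rot": [0,4,0]}
    - {"travel": [0,0,0],"hand": 1,"delta_rot": [0,4,0]}
    - {"travel": [0,0,0],"hand": 1,"delta_rot": [0,4,0]}
    - {"travel": [0,0,0],"hand": 1,"delta_rot": [0,4,0]}
    - {"travel": [0,0,0],"hand": 1,"delta_rot": [0,4,0]}
    - {"travel": [0,0,0],"hand": 1,"delta_rot": [0,0,0]}

```text
time_s: 10.1
tcp_pos: [0.4912, 0.1092, 0.045]
tool_rot: [-90.0, -0.1, 2.7]
contact_force: [-0.0, -0.1, 8.1]
gripper_width: 0.135
```

Request:
send_rows:
  deltas:
    - {"travel": [0,0.3,0],"hand": 1,"delta_rot": [0,3,0]}
    - {"travel": [0,0.3,0],"hand": 1,"delta_rot": [0,3,0]}
    - {"travel": [0,0.3,0],"hand": 1,"delta_rot": [0,3,0]}
    - {"travel": [0,0,0],"hand": 1,"delta_rot": [0,0,0]}

```text
time_s: 10.43
tcp_pos: [0.49, 0.109, 0.0427]
tool_rot: [-90.0, 0.0, -6.2]
contact_force: [0.2, -0.3, -2.1]
gripper_width: 0.132
```

Request:
send_rows:
  deltas:
    - {"travel": [0,0.5,0],"hand": 1,"delta_rot": [0,4,0]}
    - {"travel": [0,0.5,0],"hand": 1,"delta_rot": [0,4.5,0]}
    - {"travel": [0,1,0],"hand": 1,"delta_rot": [0,0,0]}
    - {"travel": [0,1,0],"hand": 1,"delta_rot": [0,0,0]}
    - {"travel": [0,1,0],"hand": 1,"delta_rot": [0,0,0]}
    - {"travel": [0,0,0],"hand": 1,"delta_rot": [0,0,0]}

```text
time_s: 10.93
tcp_pos: [0.4898, 0.109, 0.0385]
tool_rot: [-90.0, 0.0, -14.5]
contact_force: [-0.7, -0.2, -1.5]
gripper_width: 0.133
```

Request:
send_rows:
  deltas:
    - {"travel": [0,1,0],"hand": 1,"delta_rot": [0,0,0]}
    - {"travel": [0,1,0],"hand": 1,"delta_rot": [0,0,0]}
    - {"travel": [0,0.5,0],"hand": 1,"delta_rot": [0,0,0]}
    - {"travel": [0,0,0],"hand": 1,"delta_rot": [0,0,0]}

```text
time_s: 11.27
tcp_pos: [0.49, 0.109, 0.0362]
tool_rot: [-90.0, 0.0, -14.6]
contact_force: [-0.2, 0.2, -1.0]
gripper_width: 0.128
```

Request:
send_rows:
  deltas:
    - {"travel": [0,0.7,0],"hand": 1,"delta_rot": [0,0,0]}
    - {"travel": [0,0.7,0],"hand": 1,"delta_rot": [0,0,0]}
    - {"travel": [0,0,0],"hand": 1,"delta_rot": [0,0,0]}
    - {"travel": [0,0,0],"hand": 1,"delta_rot": [0,0,0]}

```text
time_s: 11.6
tcp_pos: [0.4902, 0.109, 0.0352]
tool_rot: [-90.0, -0.0, -14.6]
contact_force: [-1.3, -0.2, -0.9]
gripper_width: 0.134
```

Request:
send_rows:
  deltas:
    - {"travel": [0,0.7,0],"hand": 1,"delta_rot": [0,0,0]}
    - {"travel": [0,0,0],"hand": 1,"delta_rot": [0,0,0]}
    - {"travel": [0,0,0],"hand": 1,"delta_rot": [0,0,0]}

```text
time_s: 11.85
tcp_pos: [0.4903, 0.109, 0.0351]
tool_rot: [-90.0, -0.0, -14.6]
contact_force: [-2.1, -0.3, 5.9]
gripper_width: 0.128
```

It is on the floor: 9.9 mm below the rim position, with 6 N of contact. I release and retreat upwards.

Request:
send_rows:
  deltas:
    - {"travel": [0,-0.3,0],"hand": 0.5,"delta_rot": [0,0,0]}
    - {"travel": [0,0,0],"hand": 0.5,"delta_rot": [0,0,0]}
    - {"travel": [0,0,0],"hand": 0.5,"delta_rot": [0,0,0]}
    - {"travel": [0,0,0],"hand": 0.5,"delta_rot": [0,0,0]}
    - {"travel": [0,0,0],"hand": 0.5,"delta_rot": [0,0,0]}
    - {"travel": [0,0,0],"hand": 0.5,"delta_rot": [0,0,0]}

```text
time_s: 12.35
tcp_pos: [0.4901, 0.109, 0.0345]
tool_rot: [-90.0, 0.0, -14.6]
contact_force: [-0.6, 0.2, 0.2]
gripper_width: 0.503
```

Request:
send_rows:
  deltas:
    - {"travel": [0,-10,0],"hand": 0.5,"delta_rot": [0,0,0]}
    - {"travel": [0,-15,0],"hand": 0.5,"delta_rot": [0,0,0]}
    - {"travel": [0,-25,0],"hand": 0.5,"delta_rot": [0,0,0]}
    - {"travel": [0,-25,0],"hand": 0.5,"delta_rot": [0,0,0]}
    - {"travel": [0,-25,0],"hand": 0.5,"delta_rot": [0,0,0]}
    - {"travel": [0,-25,0],"hand": 0.5,"delta_rot": [0,0,0]}
    - {"travel": [0,-20,0],"hand": 0.5,"delta_rot": [0,0,0]}
    - {"travel": [0,0,0],"hand": 0.5,"delta_rot": [0,0,0]}
    - {"travel": [0,0,0],"hand": 0.5,"delta_rot": [0,0,0]}

```text
time_s: 13.1
tcp_pos: [0.4909, 0.1092, 0.1814]
tool_rot: [-89.9, -0.2, -14.6]
contact_force: [0.7, -0.1, -1.0]
gripper_width: 0.499
```

```bash
python3 - <<'E'
from m import *
s=env.get_state(); print(s['time_s'],s['tcp_pos'].round(4),s['contact_force'].round(1))
ims=[grab(n) for n in('scene','side','wrist')]
for f in ims: amber(f,[.490,.109],-15,.008)
f=ims[2];P=pts(f,np.ones((420,560),bool)); q=P[(P[:,2]>.027)&(P[:,2]<.033)&(np.hypot(P[:,0]-.491,P[:,1]-.108)<.055)]
print('rim',q.min(0),q.max(0))
a=cv2.resize(ims[0]['img'][180:320,200:320],(334,390),interpolation=cv2.INTER_CUBIC);b=cv2.resize(ims[2]['img'],(460,390))
save({'img':np.hstack([a,b])},'7.png')
E
```

```text
13.1 [0.4909 0.1092 0.1814] [ 0.7 -0.1 -1. ]
bar 40 [array([489.9, 111.6]), array([10.2, 36.6]), np.float64(75.3)] 0.0646
lugs 10 14 [0.4901 0.111 ] -14.7
bar 68 [array([486.5, 105.9]), array([ 9.7, 39.8]), np.float64(62.5)] 0.063
rim [0.44481419 0.06426046 0.02700282] [0.53586729 0.15626612 0.03278602]
```

View pics/7.png

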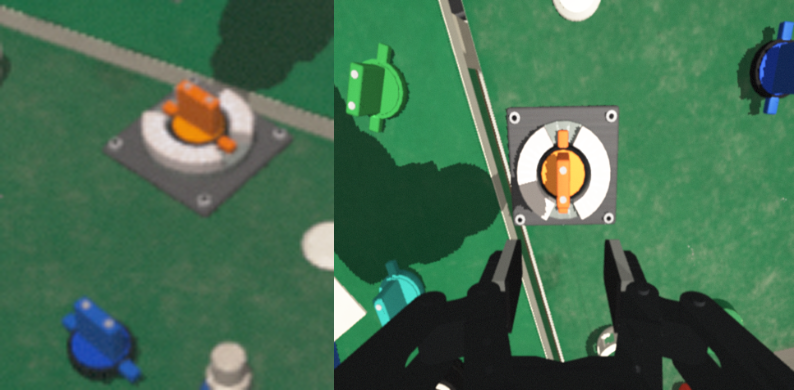

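The holder is home: the bar top is at about 64 mm and both lugs sit in the notches. It is level, and the gripper is clear.

```bash
python3 -c "
from rig import env
print(env.hand_in())"
```

```text
the job is handed in; nothing more can be done
None
```

The amber holder is seated fully home, released and handed in at about 13 s; the hand-in itself gives no verdict.

I took it by the grip bar and set it on the rim about 42° off the notches, with 6–14 N of contact for more than 0.5 s. I then turned it under about 8 N until the lugs dropped in, lowered it to the bore floor and opened the gripper.

**Last checks:**
- **Height:** the bar top measured 63–64.6 mm, against 64 mm expected. The gripper sat 9.9 mm lower than when the lugs were on the rim.
- **Position and angle:** the holder is within about 3 mm of the seat centre. The lug line is at -14.7°, and the notches are at about -15°.
- **Blue holder:** I never went near it, and it was still standing in the last pictures. I did not measure its position.

**Disagreement:** in the side view the bar's outline read 3–4 mm and about 13° off the other measurements. I put that down to a partial, coarse colour mask. The scene view's lug fit and the gripper's own reading agreed with each other, and the last wrist picture shows both lugs in the notches.

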